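# Set the valve and hold the test plunger at its mark

### The job

Prepare the air leak test: first turn the valve lever until its nose points at the tooth of the ring under it, and let go of it. Then pull the spring-loaded plunger of the test cylinder out by its crossbar until the pointer on the crossbar stands in the gap between the two teeth of the slider beside it, and finish while the gripper is still holding it there against the spring. Leave the other things on the bench where they are.

Things in the scene. Friction and masses are not known exactly. Their poses are not given: they have to be found in the camera images.
- valve_unit: Ball valve on a square aluminium foot, 110 x 110 x 10 mm, fixed to the worktop; brass body with two short pipe stubs along its y axis. Origin: centre of the foot's underside, on the upright valve axis; z up. Shut, the lever's nose points along -x of this body (roughly to the robot).
- lever_grip: Black grip bar of the valve lever, 52 mm long (its x), 14 wide (y), 34 tall, centred over the valve axis. Origin on that axis at the bar's underside, 64 mm above the worktop; top at 98 mm. Pinch it across its width from above and turn about the axis: clockwise from above opens, 0 to 1.57 rad from shut. Starts 0 to 0.25 rad open, takes 0.05 N m, stays where it is left.
- lever_nose (a point): End of the lever's nose, a 7 mm wide tongue 42 mm from the valve axis along -x of lever_grip, 73 mm above the worktop.
- set_ring: Flat steel ring, radius 36 mm, fixed round the valve under the lever, with one upright tooth along the ring's own -x. Origin on the valve axis at worktop level. The lever is set right when the x axes of lever_grip and set_ring are parallel. The tooth stands 0.6 to 1.1 rad clockwise (seen from above) from the shut direction of the nose.
- ring_tooth (a point): Top of the ring's tooth, 50 mm from the valve axis, 62 mm above the worktop; the tooth is 6 mm wide and 8 mm long.
- cylinder_unit: Test cylinder on an aluminium foot plate 220 (x) x 130 (y) x 12 mm, fixed to the worktop. Origin: centre of the plate's underside, z up. Cylinder axis along x at y = +15 mm, 36 mm high (end caps 59 mm); the plunger comes out along -x (roughly to the robot). The front end cap's face is at x = -9 mm, its nut reaches to -15 mm.
- pull_handle: Black crossbar on a neck over the plunger rod, 14 mm thick (x), 64 long (y), 26 tall; origin at its middle, 79 mm above the worktop (rod top at 41), axes as cylinder_unit. Home: x = -60, y = 15 mm of cylinder_unit. Slides along -x, end stop at 65 mm. A spring pulls it home with 4 N at home plus 1.5 N per 10 mm; let go, it runs home.
- pointer_tip (a point): Tip of the flat steel pointer, 3 mm thick in x, that sticks out of the -y end of the crossbar: 49 mm from its middle, at the same x as the crossbar's middle, 76 mm above the worktop.
- rider: Dark steel slider fixed on the rail at the -y side of the rod, axes as cylinder_unit. Origin at worktop level under the middle of the gap between its two upright teeth (4 mm thick, 15 mm apart in x centre to centre, top 82 mm high). The pointer passes just beside the teeth; it is on the mark when it has the rider's x in these axes, 28 to 48 mm out from home.
- gauge_block: Grey steel gauge block, 22 x 52 x 14 mm, lying beside the cylinder; bystander, loose. Origin: centre of underside.
- spare_tip_1: Copper electrode tip standing upright, 16 mm diameter, 38 mm tall, beside the cylinder; bystander, loose. Origin: centre of underside.
- tape_black: Roll of black tape lying flat, 53 mm diameter, 19 mm high, beside the valve; bystander, loose. Origin: centre of underside.
- oil_dropper: Small brown dropper bottle, 33 mm diameter, 102 mm tall, standing beside the valve; bystander, loose. Origin: centre of underside.
- terminal_lead_1: Copper terminal with a short lead, 17 x 53 x 9 mm, lying on the worktop; bystander, loose.
- terminal_lead_2: Copper terminal with a short lead, 32 x 67 x 6 mm, lying on the worktop; bystander, loose.

How it is judged:
By the outcome, as a careful person would: the job done as asked, in the order asked, and still so for the second after the job is handed in, while the arm keeps its last pose, push and grip.
It also fails if it takes over 51 s, if anything falls off the work surface, if the arm or the gripper's body presses on something with over 40 N, if the wrist force passes 120 N, or if a joint passes its speed limit or range.

### The arm

A 7-joint arm with a two-finger parallel gripper is mounted at the origin on a cart in front of the work surface, level with it; the furniture and walls round the work are solid. World frame = base frame: x ahead of the robot, y to its left, z up, the work surface at z = 0. Lengths are in m, angles in rad, forces in N, time in s.
With the tool pointing down it reaches from about 0.4 to 0.85 m from the base axis. Payload 10.4 kg.
Tool frame: the origin (TCP) lies midway between the tips of the shut fingers; the grasp point (between the pads) lies 19 mm behind it (robot.grip_point_offset is the distance from the TCP to the grasp point, in m); z points along the fingers, y is the line along which they close (so a half turn about z gives the same grasp; the last joint's range is limited). The gripper opens to 87 mm and grips with 3 to 60 N. Pads are 19 mm wide; open, the fingers measure 117 mm over their backs; the gripper's body (75 mm by 190 mm) begins 51 mm behind the grasp point.
Start: joints at [-1.353, 0.332, -0.065, 1.46, 0.022, 1.35, -0.088], TCP at [0.149, 0.607, 0.223] pointing down, gripper open.
Joint ranges: [-2.6, 2.6], [-0.5, 2.12], [-1.47, 1.34], [0.16, 2.42], [-1.27, 4.41], [0.06, 2.06], [-2.6, 2.6]. Speed limits (rad/s): [2.22, 2.22, 2.79, 2.79, 3.14, 3.14, 3.14].

### API

Orientations are given as a unit quaternion [w, x, y, z].
In Python, from rig import robot, vision, ticket gives the robot as it stands.
- The arm moves only by the tool apply_moves, never from a script. Its argument "targets" is a list of rows, each a list of 7 numbers: the opening, from -1 (shut) to 1 (fully open), then the shift along the world's x, y, z in cm, then the turn, a rotation vector about the world's x, y, z in degrees. A call has 1 to 12 rows; each row is the pose to reach, as a shift and turn from the pose commanded when the call began; what a row does not reach only later rows make up. A row lasts 1/12 s, in which the tool goes at most 41.7 mm and 7.16 degrees, less where a joint would pass 70% of its speed; a pose out of reach is approached as far as the arm can. A call with a gripper value outside its range is refused whole. The fingers move at their own pace and stop on an object; the grip force is fixed at half the most. Time passes only in rows, so rows that repeat a pose let the fingers close. It gives the time, the measured TCP pose, the force, the opening and the grip force at its end, in the units of the state.
- robot.read_state(): the state, without advancing time (a new reading comes with each control period).
- vision.grab_frame(name): name is "scene" or "top"; returns a dict with "img" (384x512x3 uint8, red, green, blue), "fx", "fy", "cx", "cy" (pixels), "xyz" and "rotation" of the camera in the world. Camera axes: x right, y down, z forward; pixel columns grow to the right and rows downward; lengths in m; the calibration is good to about 2 mm. A picture is of the moment at which its call begins. There is no depth.
- ticket.hand_in(): hands the job in; it is judged then, once.
Trained networks look in the newest picture that a camera, given by its name, has taken for a name from the list of things; names that differ only in an ending like _2 or _b are one class to them, and where a whole thing is asked for, a point or a joint stands for the part that bears it (a point fixed in the world has none). Each returns a list of dicts, best first, with "conf" (0 to 1); they miss things now and then, are a little off and sometimes report something else, mostly with a low value. They report only what shows in the picture. A call takes as long as a camera call.
- vision.search_frame(name, camera): "pixel" ([column, row] in pixels, amid what is visible of it).
The state is a dict: "t": time; "q": joint angles; "joint_velocities": joint speeds; "effort": joint torques, N m; "ee_pos": TCP position; "tcp_rot": TCP orientation; "wrist_force": force on the tool from outside, world axes, zero at the start; "torque": the same for the moment, N m; "finger_gap": finger opening in m; "finger_force": force on a finger pad.
Only numpy, scipy, OpenCV 4.12 (cv2) and the standard library are available. Lean on these libraries where they do the work, as an engineer would, in place of code of your own. Each camera call takes 0.05 s, during which the arm holds its last target. There are 200 camera calls.

## Working session

There is one attempt and no reset: what is moved stays moved. The work goes in short steps, Python scripts to look and compute and a tool call to move; the robot and the scene stay as the last step left them, time stands still between calls to the robot, and variables do not carry over. Pictures are saved under pics/ and viewed, at most 10 in all, crops included, and the job is handed in when it is done.

Besides the shell and the picture viewer there is one more tool, called after "Emit:" by a JSON object that holds its "op" and its "data", one argument or row to a line. apply_moves: Moves the arm, as the interface text tells. Its arguments: {"type":"object","properties":{"targets":{"type":"array"}},"required":["targets"]}

```bash
mkdir -p pics
cat > h.py <<'E'
import numpy as np, cv2
from rig import robot, vision, ticket
def save(cam,fn,crop=None,s=1):
    f=vision.grab_frame(cam); im=f["img"][:,:,::-1]
    if crop: c=crop; im=im[c[1]:c[3],c[0]:c[2]]
    cv2.imwrite(fn,cv2.resize(im,None,fx=s,fy=s,interpolation=cv2.INTER_CUBIC)); return f
def ray(f,p):
    d=np.array([(p[0]-f["cx"])/f["fx"],(p[1]-f["cy"])/f["fy"],1.]); return np.array(f["xyz"]),np.array(f["rotation"]).reshape(3,3)@d
def onz(f,p,z):
    o,d=ray(f,p); return o+d*(z-o[2])/d[2]
def pix(f,X):
    c=np.array(f["rotation"]).reshape(3,3).T@(np.array(X)-f["xyz"]); return [f["fx"]*c[0]/c[2]+f["cx"],f["fy"]*c[1]/c[2]+f["cy"]]
E
python3 - <<'E'
from h import *
np.set_printoptions(precision=4,suppress=True)
Z=dict(valve_unit=.03,lever_grip=.098,lever_nose=.073,ring_tooth=.062,set_ring=.055,cylinder_unit=.03,pull_handle=.092,pointer_tip=.076,rider=.08,gauge_block=.014,spare_tip_1=.038,tape_black=.019,oil_dropper=.1,terminal_lead_1=.005)
for cam in("top","scene"):
    f=save(cam,f"pics/{cam}0.png",s=1.55); print(cam,f["xyz"],f["fx"],np.array(f["rotation"]).ravel())
    for n in Z:
        r=vision.search_frame(n,cam)[:2]
        print(n,[(np.round(a["pixel"],1),round(a["conf"],2),onz(f,a["pixel"],Z[n])[:2]) for a in r])
print(robot.read_state())
E
```

```text
top [0.3078 0.0139 1.2198] 361.44330889585694 [-0.0641  0.7049 -0.7024  0.0751]Traceback (most recent call last):
  File "<stdin>", line 8, in <module>
  File "h.py", line 10, in onz
    o,d=ray(f,p); return o+d*(z-o[2])/d[2]
        ~~~^^^^^
  File "h.py", line 8, in ray
    d=np.array([(p[0]-f["cx"])/f["fx"],(p[1]-f["cy"])/f["fy"],1.]); return np.array(f["xyz"]),np.array(f["rotation"]).reshape(3,3)@d
                                                                                              ~~~~~~~~~~~~~~~~~~~~~~~~~~~~~~~^^^^^
ValueError: cannot reshape array of size 4 into shape (3,3)
```

View pics/top0.png

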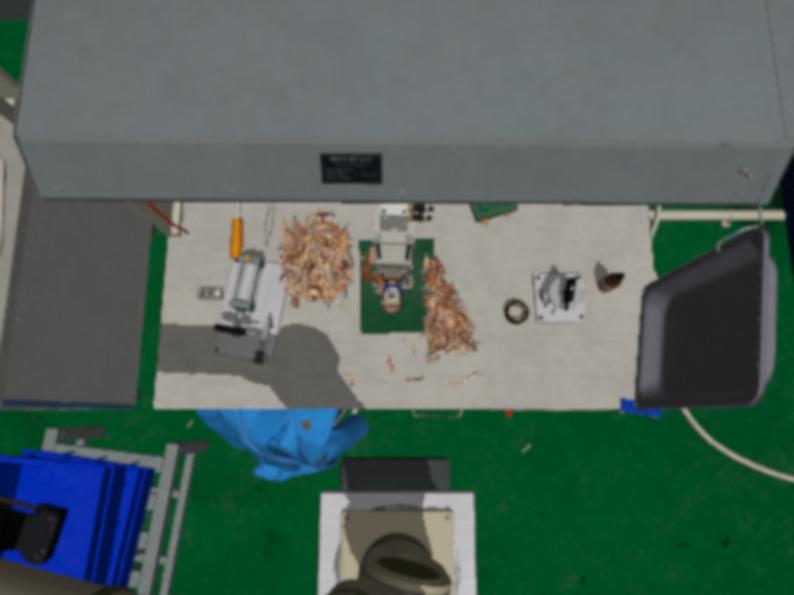

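The top view shows the cylinder at the left (about pixel 160,195 at native size), with the black crossbar near (150,213). The valve is at the right (about 360,190). A cabinet overhangs the rear of the bench. The rotation is a quaternion, so I'll fix the helper.

```bash
sed -i 's/np.array(f\["rotation"\]).reshape(3,3)/RM(f)/g' h.py
cat >> h.py <<'E'
from scipy.spatial.transform import Rotation as R
def RM(f):
    w,x,y,z=f["rotation"]; return R.from_quat([x,y,z,w]).as_matrix()
E
python3 - <<'E'
from h import *
np.set_printoptions(precision=4,suppress=True)
Z=dict(valve_unit=.03,lever_grip=.098,lever_nose=.073,ring_tooth=.062,set_ring=.055,cylinder_unit=.03,pull_handle=.092,pointer_tip=.076,rider=.08,gauge_block=.014,spare_tip_1=.038,tape_black=.019,oil_dropper=.1)
for cam in("top","scene"):
    f=save(cam,f"pics/{cam}0.png",s=1.55); print(cam,f["xyz"],f["fx"],RM(f).ravel())
    for n in Z:
        r=vision.search_frame(n,cam)[:2]
        print(n,[(np.round(a["pixel"],1),round(a["conf"],2),onz(f,a["pixel"],Z[n])[:2]) for a in r])
f=vision.grab_frame("top")
def crop(f,c,s):
    im=f["img"][c[1]:c[3],c[0]:c[2],::-1]; return cv2.resize(im,None,fx=s,fy=s,interpolation=cv2.INTER_CUBIC)
a=crop(f,(125,150,205,240),5); b=crop(f,(325,160,405,220),5)
b=cv2.copyMakeBorder(b,0,150,0,0,cv2.BORDER_CONSTANT); cv2.imwrite("pics/tc.png",np.hstack([a,b]))
print(robot.read_state())
E
```

```text
top [0.3078 0.0139 1.2198] 361.44330889585694 [ 0.0019 -0.9806  0.1958 -0.9999 -0.005  -0.0151  0.0158 -0.1958 -0.9805]
valve_unit [(array([360.8, 200.1]), 0.97, array([ 0.5304, -0.3511]))]
lever_grip []
lever_nose [(array([365.8, 186.4]), 0.54, array([ 0.568 , -0.3568]))]
ring_tooth [(array([363.3, 187.7]), 0.66, array([ 0.566 , -0.3518])), (array([369.6, 187.8]), 0.47, array([ 0.5658, -0.3727]))]
set_ring [(array([361.3, 189.7]), 0.69, array([ 0.5608, -0.347 ]))]
cylinder_unit [(array([159.5, 201.9]), 0.92, array([0.521 , 0.3228])), (array([149.6, 213.6]), 0.47, array([0.4816, 0.3532]))]
pull_handle [(array([151.7, 213.3]), 0.5, array([0.4735, 0.329 ]))]
pointer_tip [(array([151. , 210.8]), 0.54, array([0.4839, 0.3362])), (array([158.8, 198.1]), 0.21, array([0.5252, 0.3137]))]
rider [(array([163.9, 230.3]), 0.57, array([0.4215, 0.291 ]))]
gauge_block []
spare_tip_1 [(array([330. , 201.5]), 0.32, array([ 0.5237, -0.2452]))]
tape_black [(array([333., 201.]), 0.54, array([ 0.5289, -0.2597]))]
oil_dropper [(array([392.5, 181.8]), 0.56, array([ 0.5774, -0.4349]))]
scene [ 0.0428 -0.4832
[... 769 characters left out ...]
[0.571 , 0.4149]))]
spare_tip_1 []
tape_black [(array([330.2, 255.7]), 0.67, array([ 0.5295, -0.2631]))]
oil_dropper [(array([374.8, 259.8]), 0.36, array([ 0.5555, -0.3668]))]
{'t': 1.55, 'q': array([-1.3526,  0.3322, -0.0647,  1.4601,  0.0216,  1.3499, -0.0885]), 'joint_velocities': array([-0.0021,  0.0002, -0.    , -0.0009,  0.0007,  0.0006, -0.001 ]), 'effort': array([ -0.0004, -62.303 ,   0.0244, -39.0121,  -0.0612,   0.0316,
         0.    ]), 'ee_pos': array([0.149 , 0.607 , 0.2226]), 'tcp_rot': array([0.    , 0.1201, 0.9928, 0.    ]), 'wrist_force': array([-0.4986, -0.8537, -0.5861]), 'torque': array([ 0.0227,  0.0554, -0.0158]), 'finger_force': 0.0, 'finger_gap': 0.08715628458287793}
```

View pics/tc.png

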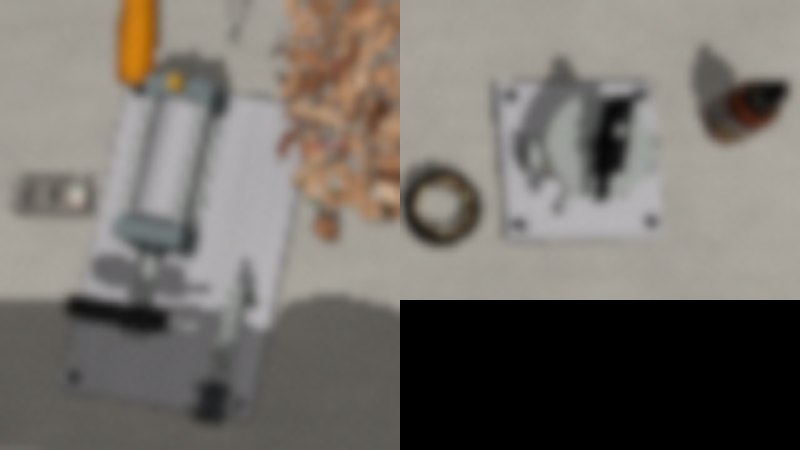

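View pics/scene0.png

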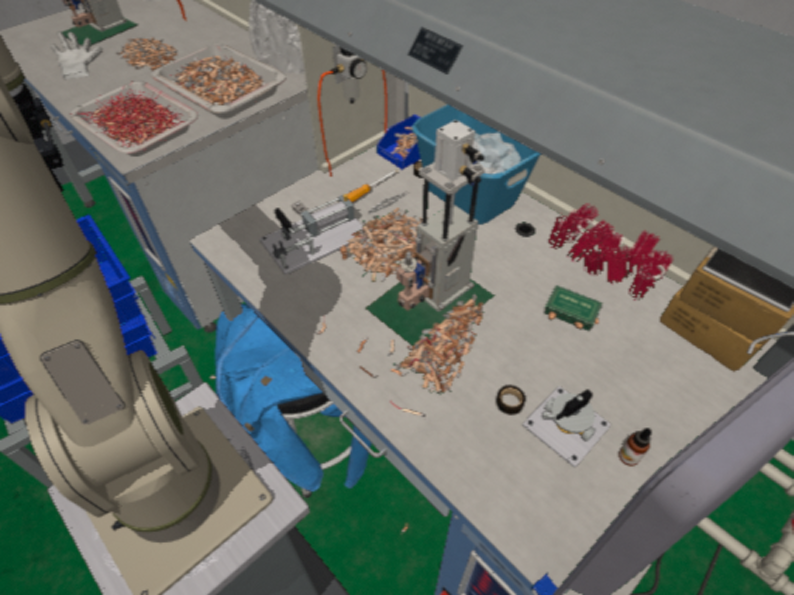

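The scene view shows the valve at about (365,270) native, tape at (330,256) and dropper at (410,288). The cylinder is at about (200,150), with the crossbar near (183,143). Next I'll enlarge both objects from both cameras.

Run:
```python
from h import *
def avg(cam,n=4):
    f=vision.grab_frame(cam); a=[f["img"].astype(float)]+[vision.grab_frame(cam)["img"] for _ in range(n-1)]
    f["img"]=np.mean(a,0).astype(np.uint8); return f
import pickle
F={c:avg(c) for c in("top","scene")}; pickle.dump(F,open("F0.pkl","wb"))
def crop(f,c,s):
    im=f["img"][c[1]:c[3],c[0]:c[2],::-1]; return cv2.resize(im,None,fx=s,fy=s,interpolation=cv2.INTER_CUBIC)
def grid(im,c,s):
    for u in range(c[0],c[2],5): cv2.putText(im,str(u),((u-c[0])*s,8),0,.3,(0,0,255),1) if u%10==0 else 0; im[::8,(u-c[0])*s]=(0,0,255)
    for v in range(c[1],c[3],5): cv2.putText(im,str(v),(0,(v-c[1])*s+4),0,.3,(0,0,255),1) if v%10==0 else 0; im[(v-c[1])*s,::8]=(0,0,255)
    return im
s=9
c1,c2=(340,170,384,214),(345,245,389,289)
cv2.imwrite("pics/v.png",np.hstack([grid(crop(F["top"],c1,s),c1,s),grid(crop(F["scene"],c2,s),c2,s)]))
s=7
c1,c2=(132,160,188,242),(164,128,220,182+28)
c2=(164,120,220,202)
cv2.imwrite("pics/c.png",np.hstack([grid(crop(F["top"],c1,s),c1,s),grid(crop(F["scene"],c2,s),c2,s)]))
```

```text
(no output)
```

View pics/v.png

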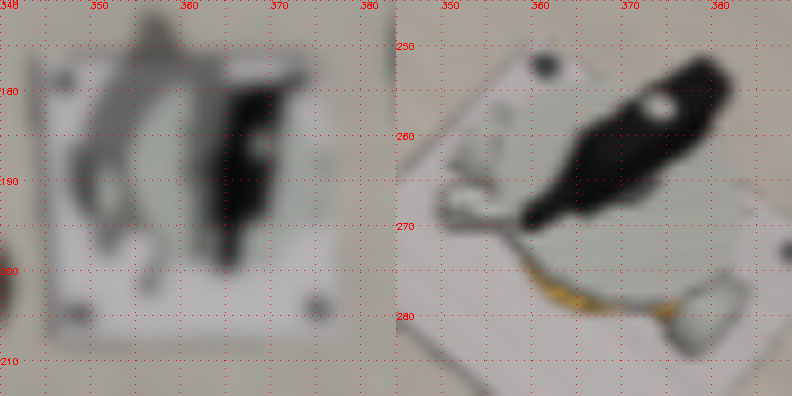

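View pics/c.png

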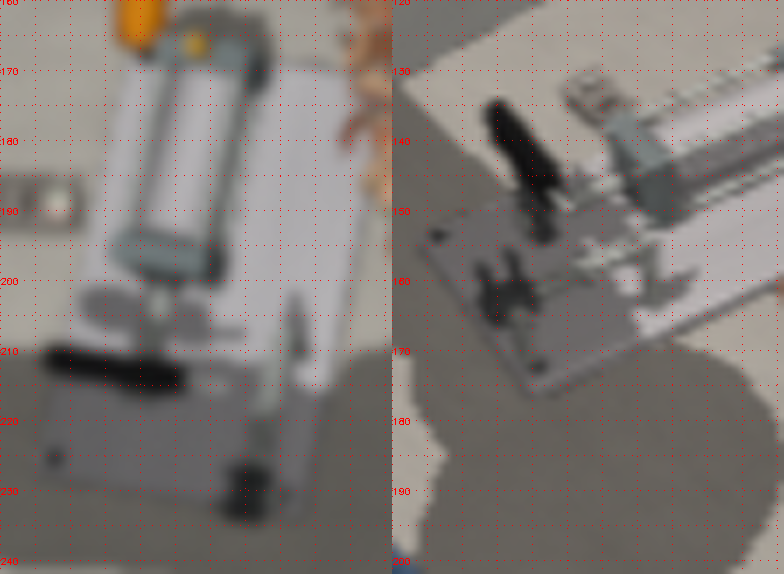

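Valve: the black lever runs from the top-view nose end (365,199) to (369,180). In the scene view its nose is at (359,269), and a stub or tooth shows near (353,266). Cylinder: the crossbar is at top (138–159, 211–214). The rider's two prongs are at scene (177,158) and (181.5,156). I'll fit the foot poses and overlay the models.

```bash
cat > fit.py <<'E'
from h import *
import pickle
from scipy.optimize import least_squares
np.set_printoptions(precision=4,suppress=True)
F=pickle.load(open("F0.pkl","rb"))
def T(p,X): 
    c,s=np.cos(p[2]),np.sin(p[2]); return np.array([p[0]+c*X[0]-s*X[1],p[1]+s*X[0]+c*X[1],X[2]])
def fit(obs,p0):
    fun=lambda p:np.concatenate([np.array(pix(F[c],T(p,X)))-u for c,X,u in obs])
    r=least_squares(fun,p0,loss="soft_l1"); return r.x,fun(r.x).reshape(-1,2)
a=.055
V,rv=fit([("top",(a,a,.01),(344.4,176.1)),("top",(a,-a,.01),(376.1,176)),("top",(-a,-a,.01),(378,208.3)),("top",(-a,a,.01),(345.3,208.1)),
 ("scene",(a,a,.01),(360.6,250.3)),("scene",(a,-a,.01),(391.6,273.5)),("scene",(-a,-a,.01),(371,299.4)),("scene",(-a,a,.01),(338,273.5))],[.55,-.35,0])
C,rc=fit([("top",(.11,-.065,.012),(181,169)),("top",(-.11,-.065,.012),(175,234)),("top",(-.11,.065,.012),(137,228)),
 ("scene",(-.11,.065,.012),(168.4,154.8)),("scene",(-.11,-.065,.012),(183.9,176.8))],[.52,.32,0])
if __name__=="__main__":
    print("V",V,"\n",rv,"\nC",C,"\n",rc)
    def ci(q): 
        v=np.linalg.inv(np.array([[np.cos(C[2]),-np.sin(C[2])],[np.sin(C[2]),np.cos(C[2])]]))@(q[:2]-C[:2]); return v*1000
    for n,u in(("prongL",(177.2,158)),("prongR",(181.5,155.5))): print(n,ci(onz(F["scene"],u,.082)))
    print("bar ends top",ci(onz(F["top"],(139,210.5),.092)),ci(onz(F["top"],(158.5,213.5),.092)))
    print("bar ends scene",ci(onz(F["scene"],(178.7,135.5),.092)),ci(onz(F["scene"],(186,146.5),.092)))
    def draw(f,c,s,P):
        im=cv2.resize(f["img"][c[1]:c[3],c[0]:c[2],::-1],None,fx=s,fy=s,interpolation=cv2.INTER_CUBIC)
        for pts,col in P:
            q=np.array([(np.array(pix(f,x))+.5-c[:2])*s for x in pts]).round().astype(int)
            cv2.polylines(im,[q],False,col,1)
        return im
    th=np.linspace(0,6.283,60)
    box=lambda p,hx,hy,z:[T(p,(sx*hx,sy*hy,z)) for sx,sy in((1,1),(1,-1),(-1,-1),(-1,1),(1,1))]
    PV=[(box(V,a,a,.01),(0,0,255)),([T(V,(.036*np.cos(t),.036*np.sin(t),.054)) for t in th],(0,255,0))]
    for g,col in((.6,(255,0,0)),(.85,(0,255,255)),(1.1,(255,0,255))):
        PV.append(([T([*V[:2],V[2]-g],(-r,0,z)) for r,z in((.036,.054),(.046,.054),(.046,.062),(.054,.062),(.054,.054))],col))
    L=[*V[:2],V[2]-.1]
    PV+=[(box(L,.026,.007,.098),(255,255,0)),([T(L,(0,0,.073)),T(L,(-.042,0,.073))],(255,255,0))]
    s=9;PC=[(box(C,.11,.065,.012),(0,0,255)),(box([*T(C,(-.06,.015,0))[:2],C[2]],.007,.032,.092),(255,255,0)),([T(C,(-.06,-.017,.076)),T(C,(-.06,-.034,.076))],(0,255,255))]
    cv2.imwrite("pics/o.png",np.vstack([np.hstack([draw(F["top"],(340,170,384,204),s,PV),draw(F["scene"],(345,247,389,281),s,PV)]),np.hstack([draw(F["top"],(136,204,180,236),s,PC),draw(F["scene"],(164,130,208,162),s,PC)])]))
E
python3 fit.py
```

```text
V [ 0.562  -0.3597  0.0108] 
 [[-0.1683  0.5659]
 [-0.2811  0.5152]
 [ 0.1693 -0.4594]
 [ 0.7329 -0.0577]
 [-0.0363 -2.3398]
 [ 3.0491  0.0025]
 [-0.0107  1.4423]
 [-1.5074 -0.9352]] 
C [ 0.534   0.3254 -0.0738] 
 [[ 2.1851  0.2434]
 [ 0.4988 -1.0321]
 [-0.4744  1.9483]
 [-3.3121 -0.6236]
 [ 0.6431 -1.7206]]
prongL [-114.107  -47.849]
prongR [-97.2864 -46.8567]
bar ends top [-54.942   39.9129] [-59.6259 -22.0807]
bar ends scene [-57.8891  32.1176] [-67.7483 -30.0013]
```

View pics/o.png

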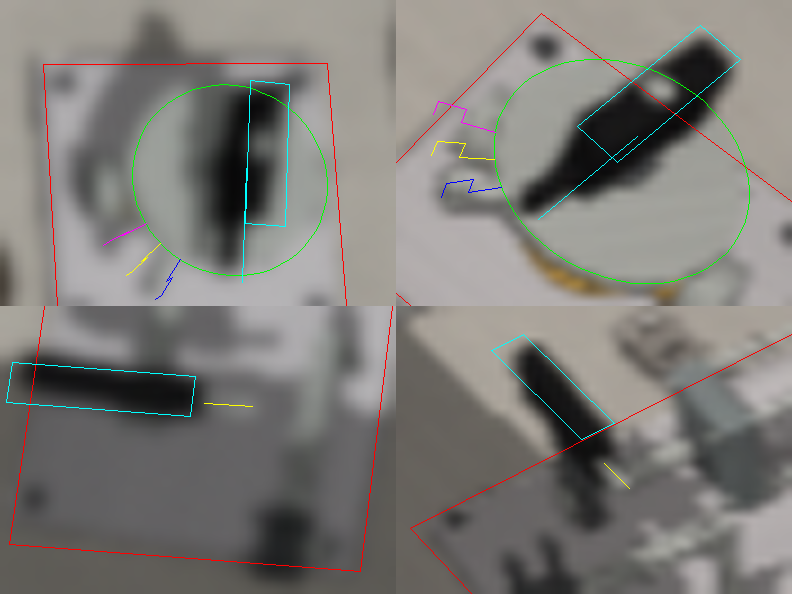

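The overlay shows the hand-read corners are only good to a few mm. I'll start moving towards the valve now and refine offline from the stored frames.

Emit:
{"op": "apply_moves", "data": {
  "targets": [
    [0.0,2,-4,2,0,0,0],
    [0.0,4,-7.5,4,0,0,0],
    [0.0,6,-11,6,0,0,0],
    [0.0,8,-14.5,7,0,0,0],
    [0.0,10,-18,8,0,0,0],
    [0.0,12,-21.5,8,0,0,0],
    [0.0,14,-25,8,0,0,0],
    [0.0,16,-28.5,8,0,0,0],
    [0.0,18,-32,8,0,0,0],
    [0.0,20,-35.5,8,0,0,0],
    [0.0,21.5,-39,8,0,0,0],
    [0.0,23,-42.5,8,0,0,0]
  ]
}}

```text
t: 2.95
ee_pos: [0.3796, 0.1798, 0.3028]
tcp_rot: [0.0, 0.12, 0.993, 0.0]
wrist_force: [1.2, 0.3, -0.3]
finger_gap: 0.0436
finger_force: 0.0
```

```bash
cat > fit2.py <<'E'
from fit import *
# sharpen: fit foot outlines by inside/outside contrast, per camera and both
G={c:cv2.GaussianBlur(F[c]["img"].astype(np.float32),(0,0),.5) for c in F}
def samp(c,X):
    u=np.array([pix(F[c],x) for x in X],np.float32); return cv2.remap(G[c],u[:,0].copy(),u[:,1].copy(),cv2.INTER_LINEAR)[:,0]
def score(p,cams,edges,z,d=.005):
    s=0
    for c in cams:
        for (A,B) in edges[c]:
            A=np.array(A);B=np.array(B);n=np.array([(B-A)[1],-(B-A)[0]])/np.linalg.norm(B-A)
            if n@((A+B)/2)<0:n=-n
            P=[A+(B-A)*t for t in np.linspace(.06,.94,30)]
            i=samp(c,[T(p,(*(q-d*n),z)) for q in P]);o=samp(c,[T(p,(*(q+d*n),z)) for q in P])
            s+=np.minimum(np.abs(i-o).sum(1),60).mean()
    return -s
from scipy.optimize import minimize
def run(p0,cams,edges,z):
    best=None
    for dx in(-.006,0,.006):
        for dy in(-.006,0,.006):
            r=minimize(score,np.array(p0)+[dx,dy,0],args=(cams,edges,z),method="Nelder-Mead",options=dict(initial_simplex=np.array(p0)+[dx,dy,0]+np.array([[0,0,0],[.004,0,0],[0,.004,0],[0,0,.04]])))
            if best is None or r.fun<best.fun: best=r
    return best
sq=[((a,a),(a,-a)),((a,-a),(-a,-a)),((-a,-a),(-a,a)),((-a,a),(a,a))]
ce=[((-.11,.065),(-.11,-.065)),((-.11,-.065),(.06,-.065))]
for n,p,e,z in(("V",V,sq,.01),("C",C,ce,.012)):
    for cams in(["top"],["scene"],["top","scene"]):
        r=run(p,cams,{c:e for c in cams},z); print(n,cams,r.x,r.fun/len(cams)/len(e))
E
python3 fit2.py; python3 -c "
from rig import robot;s=robot.read_state();print(s['q'],s['ee_pos'],s['t'])"
```

```text
V ['top'] [ 0.5687 -0.3522  0.0449] -44.702720642089844
V ['scene'] [ 0.5626 -0.3598  0.0546] -39.95360565185547
V ['top', 'scene'] [ 0.5652 -0.3524  0.0823] -39.23360061645508
C ['top'] [ 0.5376  0.3202 -0.1781] -39.112693786621094
C ['scene'] [ 0.5483  0.3146 -0.1307] -47.37603759765625
C ['top', 'scene'] [ 0.5501  0.3188 -0.1061] -40.18167495727539
[-0.92037093 -0.19025764  0.32051461  1.83892644  0.05940117  1.48291544
  0.71919818] [0.37962297 0.17981855 0.30275339] 2.95
```

```bash
cat > fit3.py <<'E'
from fit import *
from scipy.optimize import minimize
def darkmap(c,lo,hi): 
    g=F[c]["img"].max(2).astype(np.float32); return np.clip((hi-g)/(hi-lo),0,1)
def box3(x0,x1,y0,y1,z0,z1): return [(x,y,z) for x in(x0,x1) for y in(y0,y1) for z in(z0,z1)]
LEV=[box3(-.026,.026,-.007,.007,.064,.098),box3(-.042,0,-.0035,.0035,.070,.076)]
HAN=[box3(-.007,.007,-.032,.032,.066,.092)]
def sil(c,p,parts,roi,s=6):
    x0,y0,x1,y1=roi; m=np.zeros(((y1-y0)*s,(x1-x0)*s),np.uint8)
    for b in parts:
        q=np.array([(np.array(pix(F[c],T(p,X)))+.5-[x0,y0])*s for X in b],np.float32)
        cv2.fillConvexPoly(m,np.round(cv2.convexHull(q)*16).astype(np.int32),255,shift=4)
    return cv2.GaussianBlur(cv2.resize(m,(x1-x0,y1-y0),interpolation=cv2.INTER_AREA).astype(np.float32)/255,(0,0),.6)
def fitbar(parts,p0,rois,lo,hi,joint=True):
    out={}
    D={c:darkmap(c,lo,hi)[r[1]:r[3],r[0]:r[2]] for c,r in rois.items()}
    for cams in(["top"],["scene"],["top","scene"]):
        f=lambda p:sum(((sil(c,p,parts,rois[c])-D[c])**2).sum() for c in cams)
        b=min((minimize(f,np.array(p0)+[0,0,d],method="Nelder-Mead",options=dict(initial_simplex=np.array(p0)+[0,0,d]+np.array([[0,0,0],[.006,0,0],[0,.006,0],[0,0,.1]]))) for d in(-.1,.1)),key=lambda r:r.fun)
        out["+".join(cams)]=b.x; print(cams,b.x,b.fun,[D[c].sum() for c in cams])
    return out
if __name__=="__main__":
    print("lever"); L=fitbar(LEV,[.566,-.356,-.1],dict(top=(359,175,376,203),scene=(356,249,384,274)),30,110)
    print("handle"); H=fitbar(HAN,[.48,.345,-.13],dict(top=(134,206,162,217),scene=(174,130,189,149)),25,85)
    def rect(c,p,X,Y,z,s=3000):
        x=np.arange(X[1],X[0],-1/s);y=np.arange(Y[1],Y[0],-1/s)   # up=+x, right=-y
        q=np.array([[0,0],[1,0],[0,1],[1,1]]);src=[];
        for i,j in q: src.append(pix(F[c],T(p,(X[0] if j else X[1],Y[0] if i else Y[1],z))))
        dst=[[ (len(y)-1)*i,(len(x)-1)*j] for i,j in q]
        M=cv2.getPerspectiveTransform(np.float32(src),np.float32(dst))
        return cv2.warpPerspective(F[c]["img"][:,:,::-1].copy(),M,(len(y),len(x)),flags=cv2.INTER_CUBIC)
    top=[]
    for c in("top","scene"):
        p=[*L[c][:2],.06]; im=rect(c,p,(-.065,.035),(-.055,.075),.058); im=im[:300,:390]
        o=np.array([75*3,35*3]); 
        for g in(.6,.85,1.1):
            d=np.array([-np.sin(g),np.cos(g)]); cv2.line(im,tuple((o+d*56*3).astype(int)),tuple((o+d*66*3).astype(int)),(0,0,255),1)
        cv2.circle(im,tuple(o),108,(0,255,0),1); top.append(im)
    bot=[]
    for c in("top","scene"):
        im=rect(c,H[c],(-.075,.02),(-.075,.055),.080)[:285,:390]
        for k in range(-70,20,10): cv2.line(im,(0,(20-k)*3),(8 if k else 30,(20-k)*3),(0,0,255),1)
        bot.append(im)
    cv2.imwrite("pics/r.png",np.vstack([np.hstack(top),np.hstack(bot)]))
E
python3 fit3.py
```

```text
lever
['top'] [ 0.5649 -0.3554 -0.177 ] 17.110530853271484 [np.float32(105.5625)]
['scene'] [ 0.5607 -0.3586 -0.1419] 34.89643096923828 [np.float32(159.1125)]
['top', 'scene'] [ 0.5636 -0.3578 -0.1365] 65.70244598388672 [np.float32(105.5625), np.float32(159.1125)]
handle
['top'] [ 0.4771  0.3431 -0.2145] 16.615909576416016 [np.float32(80.166664)]
['scene'] [ 0.4711  0.3306 -0.3345] 12.584922790527344 [np.float32(60.133335)]
['top', 'scene'] [ 0.4734  0.336  -0.326 ] 34.8780632019043 [np.float32(80.166664), np.float32(60.133335)]
```

View pics/r.png

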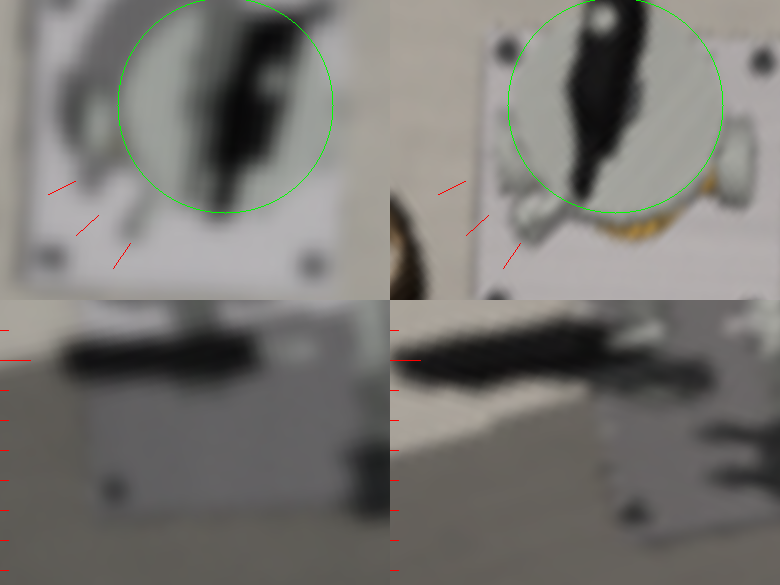

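The rectified views agree. The ring tooth ends at (130,235) in the top view and (527,225) in the scene view, 36° clockwise from -x of the foot in both, which puts the ring yaw at about -33°. The lever yaw is about -9°, so the turn needed is about -24°. In the scene rectification the rider's teeth are at rows 433 and 477, and the pointer is at row 375.

Emit:
{"op": "apply_moves", "data": {
  "targets": [
    [0,1,-4,0,0,0,0],
    [0,2,-8,0,0,0,0],
    [0,3,-12,0,0,0,0],
    [0,4,-16,0,0,0,0],
    [0,5,-20,0,0,0,0],
    [0,6,-24,0,0,0,0],
    [0,7,-28,0,0,0,0],
    [0,8,-32,0,0,0,0],
    [0,9,-36,0,0,0,0],
    [0,10.5,-39.5,0,0,0,2],
    [0,12,-43,-1,0,0,4],
    [0,14,-46,-2,0,0,5]
  ]
}}

```text
t: 3.95
ee_pos: [0.5198, -0.2806, 0.2831]
tcp_rot: [0.001, 0.075, 0.997, -0.0]
wrist_force: [-0.2, 1.1, 2.7]
finger_gap: 0.0436
finger_force: 0.0
```

Emit:
{"op": "apply_moves", "data": {
  "targets": [
    [0,1.5,-3,-3,0,0,0],
    [0,3,-5.5,-6,0,0,0],
    [0,4,-7.5,-9,0,0,0],
    [0,4.3,-7.7,-12,0,0,0],
    [0,4.3,-7.7,-12,0,0,0],
    [0,4.3,-7.7,-12,0,0,0]
  ]
}}

```text
t: 4.45
ee_pos: [0.5614, -0.3545, 0.1618]
tcp_rot: [-0.001, 0.077, 0.997, 0.0]
wrist_force: [-0.2, -0.9, 0.4]
finger_gap: 0.0435
finger_force: 0.0
```

Run:
```python
from h import *
s=robot.read_state();print(s['q'],s['ee_pos'],s['tcp_rot'],s['t'])
f=vision.grab_frame("top");g=vision.grab_frame("scene")
a=f["img"][165:225,325:405];b=g["img"][225:301,330:410]
cv2.imwrite("pics/h.png",np.hstack([cv2.resize(a,(400,380),interpolation=2),cv2.resize(b,(400,380),interpolation=2)])[:,:,::-1])
print(pix(f,(.563,-.357,.098)),pix(g,(.563,-.357,.098)))
```

```text
[-0.12608047  0.60350818  0.91637304  1.46192263 -0.48294322  1.31671891
  2.24415023] [ 0.56141497 -0.35449024  0.16182221] [-1.41210137e-03  7.67810842e-02  9.97046872e-01  4.53476436e-04] 4.45
[np.float64(368.3687295043527), np.float64(186.20019597704692)] [np.float64(373.0407774998364), np.float64(255.83198175708947)]
```

Emit:
{"op": "apply_moves", "data": {
  "targets": [
    [0,0,0,-2.5,0,0,0],
    [0,0,0,-5,0,0,0],
    [0,0,0,-7.5,0,0,0],
    [0,0,0,-9.2,0,0,0],
    [0,0,0,-9.2,0,0,0],
    [0,0,0,-9.2,0,0,0]
  ]
}}

```text
t: 5.05
ee_pos: [0.563, -0.3546, 0.0727]
tcp_rot: [0.001, 0.076, 0.997, -0.0]
wrist_force: [0.1, -0.8, -0.1]
finger_gap: 0.0435
finger_force: 0.0
```

Emit:
{"op": "apply_moves", "data": {
  "targets": [
    [-0.4,0,0,0,0,0,0],
    [-1,0,0,0,0,0,0],
    [-1,0,0,0,0,0,0],
    [-1,0,0,0,0,0,0],
    [-1,0,0,0,0,0,0],
    [-1,0,0,0,0,0,0]
  ]
}}

```text
t: 5.55
ee_pos: [0.5619, -0.3582, 0.0715]
tcp_rot: [0.001, 0.078, 0.997, -0.003]
wrist_force: [2.0, -9.4, -1.0]
finger_gap: 0.0135
finger_force: 30.0
```

Emit:
{"op": "apply_moves", "data": {
  "targets": [
    [-1,0,-0.1,0,0,0,-3],
    [-1,0,-0.2,0,0,0,-8],
    [-1,0,-0.2,0,0,0,-13],
    [-1,0,-0.2,0,0,0,-18],
    [-1,0,-0.2,0,0,0,-22],
    [-1,0,-0.2,0,0,0,-24],
    [-1,0,-0.2,0,0,0,-24],
    [-1,0,-0.2,0,0,0,-24],
    [-1,0,-0.2,0,0,0,-24]
  ]
}}

```text
t: 6.3
ee_pos: [0.5623, -0.3574, 0.0714]
tcp_rot: [0.0, 0.282, 0.959, -0.0]
wrist_force: [-1.3, 0.7, 5.1]
finger_gap: 0.0134
finger_force: 30.0
```

```bash
python3 -c "
from rig import robot;s=robot.read_state();print(s['q'],s['ee_pos'],s['tcp_rot'],s['wrist_force'],s['torque'],s['t'])"
```

```text
[-0.14140794  0.72882366  0.94533536  1.54672053 -0.62104071  1.18891673
  1.91841272] [ 0.56225832 -0.35741249  0.07143854] [ 4.42388363e-04  2.82377509e-01  9.59303251e-01 -1.41064438e-04] [-1.28742571  0.72261912  5.07164635] [ 0.10333512  0.2272926  -0.06832802] 6.3
```

The tool yaw is -32.8°. I'll release, rise clear, and check.

Emit:
{"op": "apply_moves", "data": {
  "targets": [
    [-0.3,0,0,0,0,0,0],
    [0,0,0,0,0,0,0],
    [0,0,0,0,0,0,0],
    [0,0,0,0,0,0,0],
    [0,0,0,2.5,0,0,0],
    [0,0,0,5,0,0,0],
    [0,0,0,9,0,0,0],
    [0,0,0,13,0,0,0],
    [0,-3,2,16,0,0,0],
    [0,-6,5,18,0,0,0],
    [0,-9,8.5,19,0,0,0],
    [0,-12,12,20,0,0,0]
  ]
}}

```text
t: 7.3
ee_pos: [0.4684, -0.2677, 0.264]
tcp_rot: [0.001, 0.283, 0.959, -0.001]
wrist_force: [-0.0, 1.3, 2.0]
finger_gap: 0.0434
finger_force: 0.0
```

Emit:
{"op": "apply_moves", "data": {
  "targets": [
    [0,-1,4,0,0,0,0],
    [0,-2,8,0,0,0,0],
    [0,-2.5,12,0,0,0,0],
    [0,-2.5,16,0,0,0,0],
    [0,-2.5,20,0,0,0,0],
    [0,-2.5,24,0,0,0,0]
  ]
}}

```text
t: 7.8
ee_pos: [0.4447, -0.0608, 0.2648]
tcp_rot: [0.002, 0.283, 0.959, 0.001]
wrist_force: [1.4, 0.9, -0.2]
finger_gap: 0.0441
finger_force: 0.0
```

```bash
cat > chk.py <<'E'
import sys,pickle
from h import *
def avg(cam,n=5):
    f=vision.grab_frame(cam); a=[f["img"].astype(float)]+[vision.grab_frame(cam)["img"] for _ in range(n-1)]
    f["img"]=np.mean(a,0).astype(np.uint8); return f
pickle.dump({c:avg(c) for c in("top","scene")},open(sys.argv[1],"wb"))
s=robot.read_state();print(s['q'],s['ee_pos'],s['t'])
E
python3 chk.py F1.pkl
cat > lev.py <<'E'
import pickle,fit
from fit3 import *
fit.F.clear(); fit.F.update(pickle.load(open("F1.pkl","rb")))
p=[.563,-.357]
L=fitbar(LEV,[*p,-.55],dict(top=(356,175,382,206),scene=(350,245,390,278)),30,110)
def rect(c,p,X,Y,z,s=3000):
    q=np.array([[0,0],[1,0],[0,1],[1,1]]);w,h=round((Y[1]-Y[0])*s),round((X[1]-X[0])*s)
    src=[pix(F[c],T(p,(X[0] if j else X[1],Y[0] if i else Y[1],z))) for i,j in q]
    M=cv2.getPerspectiveTransform(np.float32(src),np.float32([[w*i,h*j] for i,j in q]))
    return cv2.warpPerspective(F[c]["img"][:,:,::-1].copy(),M,(w,h),flags=cv2.INTER_CUBIC)
ims=[]
for c in("top","scene"):
  col=[]
  for z in(.060,.073):
    im=rect(c,[*L[c][:2],-.572],(-.065,.034),(-.065,.065),z); o=(195,102)
    for g in(-10,0,10):
        d=np.array([-np.sin(np.radians(g)),np.cos(np.radians(g))]); cv2.line(im,tuple((o+d*58*3).astype(int)),tuple((o+d*65*3).astype(int)),(0,0,255),1)
    cv2.circle(im,o,150,(0,255,0),1); col.append(im)
  ims.append(np.vstack(col))
cv2.imwrite("pics/l.png",np.hstack(ims))
E
python3 lev.py
```

```text
[-0.97506184 -0.2254038   0.89956824  1.86913035  0.18137879  1.4152331
  0.8789428 ] [ 0.44542707 -0.0638352   0.26418183] 8.3Traceback (most recent call last):
  File "lev.py", line 3, in <module>
    fit.F.clear(); fit.F.update(pickle.load(open("F1.pkl","rb")))
    ^^^^^
AttributeError: 'function' object has no attribute 'F'
```

```bash
sed -i 's/^import pickle,fit$/import pickle/; s/fit\.F\./F./g' lev.py; python3 lev.py
```

```text
['top'] [ 0.566  -0.3555 -0.6104] 15.478471755981445 [np.float32(107.075005)]
['scene'] [ 0.561  -0.3581 -0.5252] 43.898765563964844 [np.float32(194.95001)]
['top', 'scene'] [ 0.564  -0.3574 -0.5311] 78.4638900756836 [np.float32(107.075005), np.float32(194.95001)]
```

View pics/l.png

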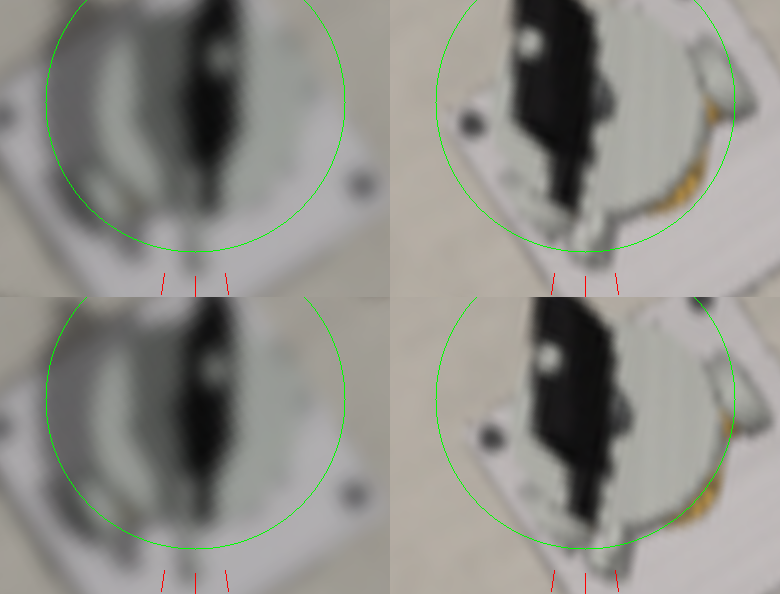

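The lever now lies near the tooth in both views. To read the offset better, I'll separate the greenish ring steel from the lilac foot and take angular colour profiles at the tooth radius.

```bash
cat > prof.py <<'E'
import pickle
from fit import *
ax={"top":(.5655,-.3555),"scene":(.5608,-.3583)}
for fn in("F0.pkl","F1.pkl"):
    FF=pickle.load(open(fn,"rb"))
    for c in FF:
        im=cv2.GaussianBlur(FF[c]["img"].astype(np.float32),(0,0),.4); g=im[...,1]-(im[...,0]+im[...,2])/2; l=im.mean(2)
        print(fn,c)
        for r in(.047,.050,.053):
            A=np.radians(np.arange(-52,-14,3)); u=np.float32([pix(FF[c],T([*ax[c],y],(-r,0,.062))) for y in A])
            s=lambda m:cv2.remap(m,u[:,0].copy(),u[:,1].copy(),cv2.INTER_CUBIC).ravel()
            print(r,"green",s(g).round(1),"lum",s(l).round(0).astype(int))
print(np.arange(-52,-14,3))
E
python3 prof.py
```

```text
F0.pkl top
0.047 green [-2.3 -1.9 -1.9 -1.8 -1.5 -0.3  1.4  2.1  0.7 -0.9 -1.8 -2.1 -2. ] lum [156 171 176 170 158 143 142 152 166 174 177 179 180]
0.05 green [-2.4 -1.9 -2.  -1.8 -1.5 -0.6  1.   1.  -0.4 -1.2 -1.9 -2.  -2.2] lum [151 169 176 174 159 143 138 149 164 174 179 179 179]
0.053 green [-2.3 -1.7 -1.9 -1.9 -2.1 -1.1  0.2  0.2 -0.6 -1.6 -2.  -2.  -2.9] lum [146 165 175 175 164 144 135 146 162 174 179 179 180]
F0.pkl scene
0.047 green [-1.1  0.4  0.2 -0.7 -0.5  1.2  2.9  3.   2.8  1.4 -0.6 -1.9 -2. ] lum [151 138 118 132 133 147 162 149 131 111 106 138 173]
0.05 green [-2.7 -2.7 -2.1 -2.3 -2.1  0.5  2.9  3.2  2.   0.5 -1.1 -2.4 -2.7] lum [166 163 153 161 151 144 154 139 112 107 119 162 175]
0.053 green [-2.2 -2.6 -2.3 -2.4 -2.2 -1.2  0.8  2.3  2.1  0.5 -1.9 -3.  -3. ] lum [150 165 172 172 167 147 134 117 110 112 138 174 175]
F1.pkl top
0.047 green [-1.7 -1.2 -1.8 -1.8 -1.3  0.   1.3  1.7  0.3 -1.2 -1.7 -2.1 -2. ] lum [151 166 171 164 153 139 138 147 161 168 172 174 175]
0.05 green [-2.  -1.6 -1.6 -2.  -1.7 -0.8  0.9  1.6 -0.  -0.9 -1.7 -2.  -2. ] lum [146 164 170 168 154 139 133 144 159 169 174 174 174]
0.053 green [-2.  -2.  -1.9 -2.  -2.1 -0.9  0.3  0.7 -0.5 -1.5 -2.1 -2.  -2. ] lum [142 160 170 169 159 139 130 141 157 169 174 174 174]
F1.pkl scene
0.047 green [-1.3 -0.5  0.2 -0.6 -0.3  1.3  2.6  3.   2.1  2.2 -0.1 -2.1 -2.5] lum [160 147 126 141 142 157 173 158 139 119 113 147 184]
0.05 green [-2.6 -2.9 -2.2 -2.6 -2.1  1.3  3.4  3.3  2.4  1.4 -1.1 -2.7 -3.4] lum [176 174 163 171 162 153 164 148 120 114 127 172 186]
0.053 green [-2.2 -2.  -2.6 -2.1 -2.8 -1.6  1.3  1.9  1.7  0.3 -2.  -2.9 -2.8] lum [160 176 183 184 178 156 143 124 117 119 147 185 186]
[-52 -49 -46 -43 -40 -37 -34 -31 -28 -25 -22 -19 -16]
```

The tooth profile peaks at about -32.4° (top) and -33.6° (scene). The lever was left at -32.8°, so it is set. Now the cylinder.

Emit:
{"op": "apply_moves", "data": {
  "targets": [
    [0,-2,3.5,1,0,0,0],
    [0,-3.5,7.2,2,0,0,0],
    [0,-4.5,11,2,0,0,0],
    [0,-4.5,15,2,0,0,0],
    [0,-4.5,19,2,0,0,-5],
    [0,-4.5,23,2,0,0,-11],
    [0,-4.5,27,2,0,0,-17],
    [0,-4.5,31,2,0,0,-23],
    [0,-3.5,34,1,0,0,-29],
    [0,-2,36,0,0,0,-35],
    [0,-1,38,-1,0,0,-41],
    [0,0,39,-2,0,0,-47]
  ]
}}

```text
t: 9.3
ee_pos: [0.4457, 0.3294, 0.243]
tcp_rot: [0.001, 0.643, 0.766, -0.002]
wrist_force: [0.2, 0.0, 0.1]
finger_gap: 0.043
finger_force: 0.0
```

Emit:
{"op": "apply_moves", "data": {
  "targets": [
    [0,0.5,0,-1,0,0,-6],
    [0,1,0,-3,0,0,-12],
    [0,1.5,0,-5,0,0,-18],
    [0,2,0,-7,0,0,-21],
    [0,2,0,-7,0,0,-21],
    [0,2,0,-7,0,0,-21]
  ]
}}

```text
t: 9.8
ee_pos: [0.4654, 0.3264, 0.1737]
tcp_rot: [0.001, 0.771, 0.637, -0.003]
wrist_force: [0.6, 0.5, 0.8]
finger_gap: 0.0435
finger_force: 0.0
```

```bash
cat > han.py <<'E'
from fit3 import *
for yaw in(-.15,-.19,-.23):
  for c,r in dict(top=(134,206,162,217),scene=(174,130,187,146)).items():
    D=darkmap(c,25,85)[r[1]:r[3],r[0]:r[2]]
    b=minimize(lambda p:((sil(c,[*p,yaw],HAN,r)-D)**2).sum(),[.473,.338],method="Nelder-Mead",options=dict(initial_simplex=[[.473,.338],[.479,.338],[.473,.344]]))
    print(yaw,c,b.x,b.fun)
from rig import robot;s=robot.read_state();print(s['q'],s['ee_pos'],s['tcp_rot'],s['t'])
E
python3 han.py
```

```text
-0.15 top [0.4771 0.3437] 18.011354446411133
-0.15 scene [0.4723 0.3249] 13.318161964416504
-0.19 top [0.4773 0.3437] 16.77744483947754
-0.19 scene [0.473  0.3287] 11.972230911254883
-0.23 top [0.4769 0.3432] 16.750930786132812
-0.23 scene [0.4715 0.3283] 10.874516487121582
[-1.1136  0.2565  0.4954  1.6998 -0.1265  1.2232 -0.7768] [0.4654 0.3264 0.1737] [ 0.0008  0.7706  0.6373 -0.0028] 9.8
```

Emit:
{"op": "apply_moves", "data": {
  "targets": [
    [0,0.9,0.7,-2.5,0,0,0],
    [0,0.9,0.7,-5,0,0,0],
    [0,0.9,0.7,-7.5,0,0,0],
    [0,0.9,0.7,-9.5,0,0,0],
    [0,0.9,0.7,-10.5,0,0,0],
    [0,0.9,0.7,-10.5,0,0,0],
    [0,0.9,0.7,-10.5,0,0,0]
  ]
}}

```text
t: 10.38
ee_pos: [0.475, 0.3346, 0.0705]
tcp_rot: [0.0, 0.771, 0.637, -0.001]
wrist_force: [-0.0, -0.3, -0.3]
finger_gap: 0.0436
finger_force: 0.0
```

Emit:
{"op": "apply_moves", "data": {
  "targets": [
    [-0.4,0,0,0,0,0,0],
    [-1,0,0,0,0,0,0],
    [-1,0,0,0,0,0,0],
    [-1,0,0,0,0,0,0],
    [-1,0,0,0,0,0,0],
    [-1,0,0,0,0,0,0]
  ]
}}

```text
t: 10.88
ee_pos: [0.4755, 0.3342, 0.0698]
tcp_rot: [0.001, 0.771, 0.637, -0.001]
wrist_force: [4.6, -0.5, 0.9]
finger_gap: 0.014
finger_force: 30.0
```

```bash
python3 -c "
from rig import robot;s=robot.read_state();print(s['q'],s['ee_pos'],s['tcp_rot'],s['wrist_force'],s['torque'],s['t'])"
```

```text
[-1.07669817  0.39418757  0.46826825  1.77160322 -0.20214016  1.02512772
 -0.72341302] [0.47548984 0.33416109 0.06978712] [ 8.42446922e-04  7.70933994e-01  6.36914074e-01 -7.27326667e-04] [ 4.56041055 -0.47879668  0.87595356] [-0.15012621 -0.79948531  0.38635133] 10.8833
```

Gripped, with the gap at 14 mm and the spring preload felt. I'll pull out partway along the axis while working out the rider offset.

Emit:
{"op": "apply_moves", "data": {
  "targets": [
    [-1,-0.5,0.1,0,0,0,0],
    [-1,-1.2,0.23,0,0,0,0],
    [-1,-1.9,0.37,0,0,0,0],
    [-1,-2.6,0.5,0,0,0,0],
    [-1,-3.0,0.58,0,0,0,0],
    [-1,-3.0,0.58,0,0,0,0],
    [-1,-3.0,0.58,0,0,0,0]
  ]
}}

```text
t: 11.47
ee_pos: [0.4463, 0.3389, 0.0698]
tcp_rot: [0.002, 0.771, 0.637, -0.001]
wrist_force: [8.7, -3.9, -0.7]
finger_gap: 0.014
finger_force: 30.0
```

```bash
python3 chk.py F2.pkl
cat > rid.py <<'E'
import sys,pickle
from fit import *
FF=pickle.load(open(sys.argv[1],"rb")); s=__import__("rig").robot.read_state(); print(s["ee_pos"],s["tcp_rot"],s["wrist_force"],s["finger_gap"],s["t"])
yaw=float(sys.argv[2]); p=[*s["ee_pos"][:2],yaw]
def rect(c,X,Y,z,sc=4000):
    q=np.array([[0,0],[1,0],[0,1],[1,1]]);w,h=round((Y[1]-Y[0])*sc),round((X[1]-X[0])*sc)
    src=[pix(FF[c],T(p,(X[0] if j else X[1],Y[0] if i else Y[1],z))) for i,j in q]
    M=cv2.getPerspectiveTransform(np.float32(src),np.float32([[w*i,h*j] for i,j in q]))
    return cv2.warpPerspective(FF[c]["img"][:,:,::-1].copy(),M,(w,h),flags=cv2.INTER_CUBIC)
o=[]
for c in("top","scene"):
    im=rect(c,(-.04,.035),(-.085,-.01),.079)
    im=np.clip(im.astype(float)*1.5,0,255).astype(np.uint8)
    for k in range(-40,35,5): cv2.line(im,(0,(35-k)*4),(6 if k else 20,(35-k)*4),(0,0,255),1)
    for k in range(-80,-10,10): cv2.line(im,((-10-k)*4,0),((-10-k)*4,6),(0,0,255),1)
    o.append(im)
cv2.imwrite(sys.argv[3],cv2.resize(np.hstack(o),None,fx=1.3,fy=1.3))
E
python3 rid.py F2.pkl -0.19 pics/p1.png
```

```text
[-1.12455765  0.34977813  0.4651276   1.82639573 -0.17873725  1.00850016
 -0.77869442] [0.44659789 0.33882052 0.06977686] 11.9667
[0.4466 0.3388 0.0698] [ 0.0017  0.7713  0.6365 -0.0006] [ 7.9691 -4.7675  0.4063] 0.013872085458476872 11.9667
```

View pics/p1.png

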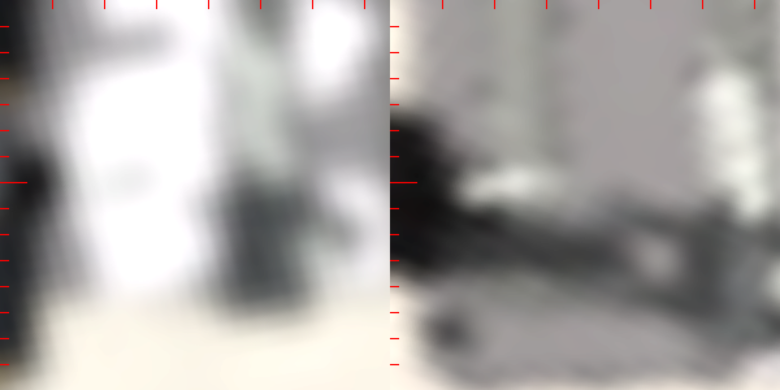

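Both views show the pointer (bright, row about 182) level with the TCP. The rider's dark block is below it at rows 180–305, so the mark lies roughly 10 mm further out. I'll pin it down with luminance profiles through the rider's teeth in the first frames.

```bash
cat > rp.py <<'E'
import pickle
from fit import *
FF=pickle.load(open("F0.pkl","rb")); yaw=-.16
off={"scene":(-.0025,-.0055),"top":(.0017,.009)}
S=np.arange(16,62,2)
print("s     ",S)
for c in("scene","top"):
    l=FF[c]["img"].astype(np.float32).mean(2); H=[.4755+off[c][0],.3342+off[c][1],yaw]
    for z in(.080,.074,.068):
        for y in(-.050,-.054,-.058,-.062,-.066):
            u=np.float32([pix(FF[c],T(H,(-s/1000,y,z))) for s in S]); v=cv2.remap(l,u[:,0].copy(),u[:,1].copy(),cv2.INTER_CUBIC).ravel()
            print(c,z,y,v.astype(int))
E
python3 rp.py
```

```text
s      [16 18 20 22 24 26 28 30 32 34 36 38 40 42 44 46 48 50 52 54 56 58 60]
scene 0.08 -0.05 [ 76  75  78  88  97 102 102  96  80  63  54  65  83  96  99  87  69  55
  54  68  87 100 102]
scene 0.08 -0.054 [100 103 102 101 102 104 105 101  91  72  54  53  73  92 100  95  78  56
  48  63  85  98 104]
scene 0.08 -0.058 [104 104 104 104 104 104 103 105 100  88  67  51  57  77  88  86  75  60
  45  49  70  90  97]
scene 0.08 -0.062 [103 102 103 103 103 103 103 102 101  92  73  54  46  50  54  56  55  49
  44  39  49  63  78]
scene 0.08 -0.066 [100  99  99  99  97  97  97  99  96  84  65  49  40  39  41  43  44  42
  40  40  39  45  54]
scene 0.074 -0.05 [105 103 103 104 104 104 104  96  83  61  50  63  87  98  95  80  60  47
  55  78  95 102 103]
scene 0.074 -0.054 [103 104 104 103 103 103 103 102  90  72  54  51  62  71  73  66  55  45
  42  56  75  88  96]
scene 0.074 -0.058 [100 101 101 102 101 101 101 100  91  71  53  43  42  44  47  48  45  41
  39  40  51  63  77]
scene 0.074 -0.062 [97 97 95 92 91 93 95 92 78 63 45 40 38 40 42 42 42 42 41 40 41 48 63]
scene 0.074 -0.066 [93 93 9
[... 1243 characters left out ...]
 98 97 96 92 85 79 70 65 67 72 75 75 71 65 59 58 62 72 81 86]
top 0.074 -0.062 [87 89 91 91 90 87 83 74 63 53 45 44 45 47 48 47 44 41 41 46 58 72 82]
top 0.074 -0.066 [79 80 82 82 83 80 75 64 51 42 34 31 32 34 34 35 34 33 34 41 53 69 81]
top 0.068 -0.05 [ 99  99 100  99  98  99  98  97  96  95  95  96  97  98  97  94  89  83
  81  82  85  88  90]
top 0.068 -0.054 [99 99 99 99 99 97 95 91 86 81 80 83 86 88 87 82 77 71 69 73 80 84 88]
top 0.068 -0.058 [94 95 96 96 95 92 87 79 70 62 57 59 62 64 63 59 56 52 52 58 68 79 85]
top 0.068 -0.062 [83 85 87 87 87 83 77 67 54 45 39 38 39 40 41 40 38 36 38 45 57 72 82]
top 0.068 -0.066 [78 78 79 80 81 79 71 61 48 38 32 30 33 34 34 34 32 32 34 43 56 72 84]
```

Both cameras put the gap centre about 44 mm out from home, and 29.3 mm has been pulled so far. I'll go the remaining 14.7 mm and check.

Emit:
{"op": "apply_moves", "data": {
  "targets": [
    [-1,-0.4,0.0,0,0,0,0],
    [-1,-0.8,0.05,0,0,0,0],
    [-1,-1.2,0.1,0,0,0,0],
    [-1,-1.46,0.14,0,0,0,0],
    [-1,-1.46,0.14,0,0,0,0],
    [-1,-1.46,0.14,0,0,0,0],
    [-1,-1.46,0.14,0,0,0,0]
  ]
}}

```text
t: 12.55
ee_pos: [0.4323, 0.3411, 0.0698]
tcp_rot: [0.002, 0.771, 0.637, 0.0]
wrist_force: [11.5, 0.7, -4.0]
finger_gap: 0.0141
finger_force: 30.0
```

```bash
python3 chk.py F3.pkl; python3 rid.py F3.pkl -0.16 pics/p2.png
python3 - <<'E'
import pickle
from fit import *
FF=pickle.load(open("F3.pkl","rb")); o=[]
for c,(x0,y0) in dict(scene=(160,138),top=(146,208)).items():
    im=FF[c]["img"][y0:y0+36,x0:x0+36,::-1].astype(float); im=np.clip((im-20)*1.7,0,255).astype(np.uint8)
    im=cv2.resize(im,(390,390),interpolation=cv2.INTER_CUBIC); o.append(im)
cv2.imwrite("pics/p3.png",np.hstack(o))
E
```

```text
[-1.14728248  0.32695316  0.46214524  1.85351658 -0.16742125  0.9993157
 -0.80590233] [0.4323663  0.34108453 0.06979281] 13.05
[0.4324 0.3411 0.0698] [0.0015 0.7711 0.6367 0.0003] [10.3877  0.8677 -3.7015] 0.01400083906821553 13.05
```

View pics/p3.png

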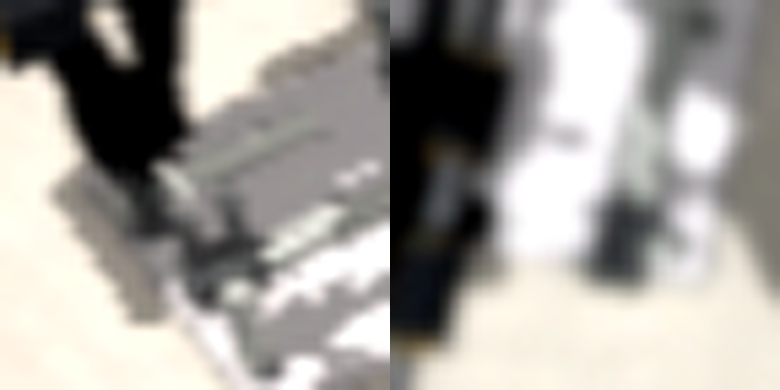

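The pointer strip in the scene view runs from (160,165) to (218,222). It ends between the two dark prongs at about (192,225) and (238,195). One numeric check of pointer against teeth follows.

Run:
```python
import pickle
from fit import *
F0=pickle.load(open("F0.pkl","rb"));FF=pickle.load(open("F3.pkl","rb")); yaw=-.16; c="scene"
S=np.arange(30,62,2); H=[.4755-.0025,.3342-.0055,yaw]; print(S)
for n,f,z,ys in(("ptr",FF,.0775,(-.034,-.037,-.040,-.043,-.046,-.049)),("now teeth",FF,.080,(-.05,-.054,-.058)),("F0",F0,.0775,(-.046,-.049))):
    l=f[c]["img"].astype(np.float32).mean(2)
    for y in ys:
        u=np.float32([pix(f[c],T(H,(-s/1000,y,z))) for s in S]); print(n,y,cv2.remap(l,u[:,0].copy(),u[:,1].copy(),cv2.INTER_CUBIC).ravel().astype(int))
```

```text
[30 32 34 36 38 40 42 44 46 48 50 52 54 56 58 60]
ptr -0.034 [ 92  91  95  99 101 114 129 128 109  89  67  55  44  43  48  60]
ptr -0.037 [ 90  90  95 100 100 105 118 119 110  95  81  62  47  40  44  52]
ptr -0.04 [ 97  94  92  93  97 101 109 111 106  98  82  64  48  42  41  46]
ptr -0.043 [ 97  89  83  82  89 100 105 104  96  87  76  60  49  45  43  46]
ptr -0.046 [ 94  84  76  75  84  96 104 100  91  79  68  59  55  57  61  64]
ptr -0.049 [ 98  86  75  69  78  94 102  99  87  75  63  62  69  80  87  89]
now teeth -0.05 [ 99  87  78  72  77  90 101 102  92  81  68  62  60  66  72  75]
now teeth -0.054 [105  98  83  68  65  81  98 104  99  83  66  58  70  88 100 104]
now teeth -0.058 [108 104  92  73  60  67  84  93  90  79  65  54  60  77  94 102]
F0 -0.046 [ 89  73  58  59  74  90 100  95  81  64  56  63  79  95 101 104]
F0 -0.049 [ 93  76  59  53  68  87  98  96  82  64  52  55  74  91 102 102]
```

Emit:
{"op": "apply_moves", "data": {
  "targets": [
    [-1,-0.05,0.01,0,0,0,0],
    [-1,-0.05,0.01,0,0,0,0],
    [-1,-0.05,0.01,0,0,0,0],
    [-1,-0.05,0.01,0,0,0,0]
  ]
}}

```text
t: 13.38
ee_pos: [0.432, 0.3411, 0.0698]
tcp_rot: [0.002, 0.771, 0.637, 0.0]
wrist_force: [10.4, 0.7, -4.8]
finger_gap: 0.0139
finger_force: 30.0
```

```bash
python3 -c "
from rig import robot,ticket;s=robot.read_state();print(s['ee_pos'],s['wrist_force'],s['finger_gap'],s['t']);print(ticket.hand_in())"
```

```text
[0.43195419 0.34112754 0.06978986] [10.41812984  0.6514135  -4.77973039] 0.013926878002387677 13.3833
the job is handed in; nothing more can be done
None
```

I handed the job in at 13.4 s: the valve lever was turned to the ring tooth (about ±1–2° by the cameras) and released, and the gripper still holds the plunger about 44 mm out, with its pointer in the rider's gap to within about 1 mm; no verdict came back.

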